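Find the index notch of a drilling jig by feel

ROBOT

A 6-joint arm with a two-finger parallel gripper is mounted at the origin on the work surface. World frame = base frame: x ahead of the robot, y to its left, z up, the work surface at z = 0. Lengths are in m, angles in rad, forces in N, time in s.
With the tool pointing down it reaches from about 0.375 to 0.975 m from the base axis. Payload 3.8 kg.
Tool frame: the origin (TCP) lies midway between the tips of the shut fingers; the grasp point (between the pads) lies 19 mm behind it; z points along the fingers, y is the line along which they close (so a half turn about z gives the same grasp; the last joint's range is limited). The gripper opens to 85 mm and grips with 20 to 120 N. Pads are 22 mm wide; open, the fingers measure 114 mm over their backs; the gripper's body (76 mm by 85 mm) begins 54 mm behind the grasp point. The pads swing forward as they close: fully open they stand 13 mm farther back than shut.
Start: joints at [-1.373, 0.264, 1.604, -0, 1.274, -0.037], TCP at [0.157, -0.656, 0.231] pointing down, gripper open.
Joint ranges: [-2.63, 2.63], [-0.94, 2.18], [0.31, 2.57], [-1.31, 4.45], [0, 2.66], [-2.55, 2.55]. Speed limits (rad/s): [2.57, 2.57, 3.14, 3.14, 3.14, 3.14].

INTERFACE

Orientations are given as a rotation vector (axis times angle).
In Python, from workcell import status, read_camera, workorder, masks_of gives the robot as it stands.
- The arm moves only by the tool drive_tool, never from a script. Its argument "rows" is a list of rows, each a list of 7 numbers: the turn, a rotation vector about the tool's x, y, z in degrees, then the shift along the tool's x, y, z in m, then the opening, from 0 (shut) to 1 (fully open). In form: [[ax, ay, az, tx, ty, tz, claw], ...]. A call has 1 to 8 rows; each row shifts and turns the commanded pose from where the row before left it, along the tool's axes as they then stand; what a row does not reach is not made up. A row lasts 1/12 s, in which the tool goes at most 41.7 mm and 7.16 degrees, less where a joint would pass 70% of its speed; a pose out of reach is approached as far as the arm can. A call is refused whole if a number of a shift passes 0.0417 or a number of a turn 7.16, either way. A call with a gripper value outside its range is refused whole. The fingers move at their own pace and stop on an object; "force" is the grip in N (left out, the last holds). Time passes only in rows, so rows that do not move let the fingers close. It gives the time, the measured TCP pose, the force, the opening and the grip force at its end, in the units of the state.
- status.read_state(): the state, without advancing time (a new reading comes with each control period).
- read_camera(name): name is "scene" or "top" or "wrist"; returns a dict with "color" (420x560x3 uint8, red, green, blue), "intrinsics" (3x3 intrinsics, pixels), "world_from_camera" (4x4, takes a point from camera to world coordinates); the wrist camera has in their place "mount" (4x4, takes a point from camera to tool coordinates, whose origin is the TCP and whose axes are the flange's). Camera axes: x right, y up, looking along -z (the intrinsics and any distortion apply to the point x, -y, -z); pixel columns grow to the right and rows downward; lengths in m; the calibration is good to about 2 mm. A picture is of the moment at which its call begins: read the wrist's pose just before it. There is no depth.
- workorder.finish_job(): hands the job in; it is judged then, once.
Trained networks look in a picture, given as the dict that the camera call returned (one of the last four; its "shot" number tells which), for a name from the list of things; names that differ only in an ending like _2 or _b are one class to them, and where a whole thing is asked for, a point or a joint stands for the part that bears it (a point fixed in the world has none). Each returns a list of dicts, best first, with "score" (0 to 1); they miss things now and then, are a little off and sometimes report something else, mostly with a low value. They report only what shows in the picture. A call takes as long as a camera call. They do not tell look-alikes from the thing itself.
- masks_of(picture, name): "mask" (420x560 bool, what is visible of it) and "bbox" ([left, top, right, bottom] in pixels, round what is visible of it).
The state is a dict: "time": time; "q": joint angles; "joint_vel": joint speeds; "joint_torque": joint torques, N m; "tool_pos": TCP position; "tcp_rot": TCP orientation; "wrist_force": force on the tool from outside, world axes, zero at the start; "torque": the same for the moment, N m; "width": opening from 0.0 (shut) to 1.0 (fully open); "grip_force": force on a finger pad.
Only numpy, scipy, OpenCV 4.12 (cv2) and the standard library are available. Lean on these libraries where they do the work, as an engineer would, in place of code of your own. Each camera call takes 0.05 s, during which the arm holds its last target. There are 200 camera calls.

TASK

Take the index pin (the one with the fat steel knob) out of the wooden tool block, put its foot down into the square opening of the drilling jig and slide it lightly along the slot until it drops into the notch hidden under the cover. Stop there, make sure its collar sits flat on the cover, and leave it standing in the notch. Never lean hard on the jig with the pin, and leave everything else where it is.

Things in the scene. Friction and masses are not known exactly. Their poses are not given: they have to be found in the camera images.
- pin: loose steel index pin, about 160 g, standing in a hole of the tool block. From the bottom up: foot disc 20 mm diameter, 6 thick; neck 7 mm diameter, 19.5 long; collar 32 mm diameter, 4 thick; plain round knob to grip, 26 mm diameter, 40 tall. Origin: centre of the foot's underside; z up along its axis. The knob's top is 69.5 mm above the origin
- pin_collar (a point): point on the pin's axis at the underside of its collar, 25.5 mm above the foot's underside
- jig: fixed steel drilling jig, a flat box 100 mm (its x) by 260 mm (its y), 40 mm tall; origin: centre of its underside, on the table. Its flat cover, 6 mm thick, top at z = 40 mm, has a keyhole slot along y on the centre line x = 0. The pin's foot goes in only at the square opening; its neck then runs in the slot with the foot captive under the cover
- slot_entry (a point): centre of the square opening, 24 x 24 mm, at the slot's -y end, at the cover's top (jig x 0, y -56, z 40 mm). The opening spans jig y -68 to -44 mm
- slot_end (a point): blind end of the slot, at the cover's top (jig x 0, y +65, z 40 mm). The slot is 11 mm wide and runs from jig y = -44 to +65 mm
- rail_top (a point): point of the rail's top under the slot's middle (jig x 0, y 0, z 22 mm): the rail lies 18 mm below the cover's top. The foot rides on it, the collar then 7.5 mm above the cover. The rail is sprung: pressed with about 3.5 N it starts to yield, 0.7 N more per mm, 4 mm at most
- notch_middle (a point): middle of the range where the notch can be, at the cover's top (jig x 0, y +2, z 40 mm): not the notch itself. Out of sight under the cover the rail has one notch across, 23.5 mm long, 9.5 mm deep, centred up to 22 mm either way along y from here. Only there can the pin go down till its collar lies on the cover. The notch's ends are upright and rigid: pushed on, the pin meets a hard stop
- block: fixed wooden tool block 240 (its x) x 64 x 32 mm tall, origin at the centre of its underside on the table, with three 22 mm through holes at x = -75, 0 and +75 mm. The pin, the punch and the awl stand in them, in any order, hanging by their collars on the block's top
- punch: steel centre punch in the tool block, slim round steel shank 14 mm diameter, 65 mm tall above its collar; origin at its lower end, 25.5 mm below its collar's underside; leave it there
- awl: awl with a pear-shaped wooden handle 20 mm wide, 60 mm tall above its collar, in the tool block; origin as for the punch; leave it there
- offcut: loose wooden offcut 50 x 90 x 30 mm on the table beyond the tool block; origin under its centre; leave it
- socket: loose steel wrench socket, upright cylinder 24 mm diameter, 35 mm tall; origin under its centre; leave it
- wrench: loose steel wrench lying on the table beyond the jig; leave it
- tape: loose roll of tape lying flat, 96 mm diameter, 24 mm tall; origin under its centre; leave it
- spray: loose spray can, 66 mm diameter, 150 mm tall, upright; leave it
- mug: loose white mug, 80 mm diameter, 90 mm tall, upright; leave it
Not all that is in view belongs to the job. Leave any blue or green look-alike of the pin alone.

How it is judged:
By the outcome, as a careful person would: the job done as asked, in the order asked, and still so for the second after the job is handed in, with the robot touching nothing.
It also fails if it takes over 61 s, if anything falls off the work surface, if the arm or the gripper's body presses on something with over 40 N, if the wrist force passes 120 N, or if a joint passes its speed limit or range.

## Working session

There is one attempt and no reset: what is moved stays moved. The work goes in short steps, Python scripts to look and compute and a tool call to move; the robot and the scene stay as the last step left them, time stands still between calls to the robot, and variables do not carry over. Pictures are saved under pics/ and viewed, at most 10 in all, crops included, and the job is handed in when it is done.

Besides the shell and the picture viewer there is one more tool, called after "Call:" as a command line: name --pt "numbers of a row" for each row, then --argument value for the rest. drive_tool: Moves the arm, as the interface text tells. Its arguments: {"type":"object","properties":{"rows":{"type":"array"},"force":{"type":"number"}},"required":["rows"]}

```bash
mkdir -p pics; ls; cat > h.py <<'E'
import numpy as np,cv2
from workcell import status, read_camera, workorder, masks_of
def save(img,name): cv2.imwrite('pics/'+name,img[:,:,::-1])
def ray(p,u,v):
    K=p['intrinsics'];T=p['world_from_camera']
    d=np.linalg.inv(K)@np.array([u,v,1.]); d=np.array([d[0],-d[1],-d[2]])
    return T[:3,3],T[:3,:3]@d
def at_z(p,u,v,z):
    o,d=ray(p,u,v); return o+d*(z-o[2])/d[2]
def proj(p,X):
    T=p['world_from_camera'];c=np.linalg.inv(T)@np.append(X,1); q=p['intrinsics']@np.array([c[0],-c[1],-c[2]]);return q[:2]/q[2]
E
python3 - <<'E'
from h import *
s=status.read_state();print(s)
ps={n:read_camera(n) for n in('scene','top')}
for n,p in ps.items():
    print(n,p.keys(),p['intrinsics'].tolist(),p['world_from_camera'].round(3).tolist())
    for k in('pin','block','jig','punch','awl','socket'):
        print(n,k,[(round(m['score'],2),[int(x) for x in m['bbox']]) for m in masks_of(p,k)])
save(np.hstack([cv2.resize(ps[n]['color'],(400,300)) for n in ps]),'a.png')
save(ps['top']['color'],'top.png');save(ps['scene']['color'],'scene.png')
E
```

```text
pics
{'time': 0.0, 'q': array([-1.37289954e+00,  2.64758632e-01,  1.60537824e+00, -1.44767272e-05,
        1.27368346e+00, -3.68844938e-02]), 'joint_vel': array([ 7.24044560e-04, -2.69312112e-04,  4.00387538e-04,  5.24798798e-04,
        1.61455098e-03, -9.47088268e-06]), 'joint_torque': array([ 6.18199683e-04, -5.15107083e+01, -3.67316222e+01, -1.53300562e-04,
        1.28629882e-02,  1.73516241e-05]), 'tool_pos': array([ 0.15688597, -0.65576672,  0.22995603]), 'tcp_rot': array([-3.11776617e+00, -3.67693829e-01,  3.02857331e-04]), 'wrist_force': array([-0.25163601, -0.50150492,  0.21347299]), 'torque': array([ 0.03112906, -0.00732854,  0.0046279 ]), 'grip_force': 0.0, 'width': 1.0011104417033294}
scene dict_keys(['color', 'intrinsics', 'world_from_camera', 'shot']) [[388.77621286923113, 0.0, 276.7619364414243], [0.0, 388.77621286923113, 203.37801742559807], [0.0, 0.0, 1.0]] [[0.858, -0.417, 0.301, 0.884], [0.514, 0.693, -0.505, -0.554], [0.002, 0.588, 0.809, 0.879], [0.0, 0.0, 0.0, 1.0]]
scene pin [(0.74, [103, 293, 120, 309]), (0.65, [167, 261, 184, 276]), (0.65, [183, 221, 191, 24
[... 235 characters left out ...]
ene socket []
top dict_keys(['color', 'intrinsics', 'world_from_camera', 'shot']) [[542.4267281368693, 0.0, 281.4052192510847], [0.0, 542.4267281368693, 203.72528709376053], [0.0, 0.0, 1.0]] [[0.001, 0.998, -0.059, 0.496], [-1.0, 0.001, -0.006, -0.057], [-0.006, 0.059, 0.998, 1.401], [0.0, 0.0, 0.0, 1.0]]
top pin [(0.59, [383, 244, 397, 254]), (0.54, [345, 256, 361, 269]), (0.47, [438, 272, 454, 283]), (0.44, [423, 236, 438, 253]), (0.41, [356, 134, 393, 160]), (0.37, [426, 170, 478, 204])]
top block [(0.87, [368, 201, 407, 298])]
top jig [(0.68, [181, 180, 286, 223]), (0.25, [425, 172, 479, 202])]
top punch []
top awl [(0.67, [378, 274, 395, 285]), (0.65, [75, 160, 119, 193])]
top socket []
```

View pics/top.png

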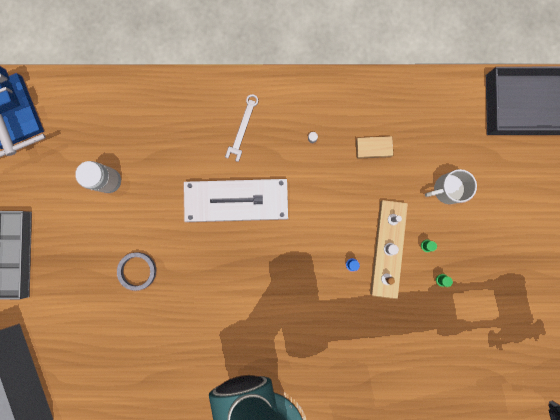

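View pics/scene.png

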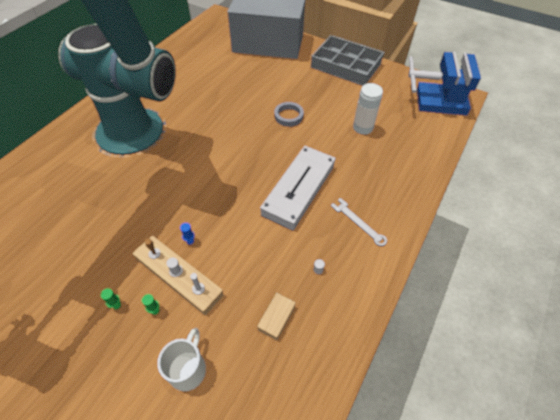

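Top picture: in the block are a slim shank at (394,219), a fat steel knob at (391,249) and a wooden handle at (387,280). The look-alikes are blue at (353,265) and green at (429,245) and (445,281), and the socket is at (313,137). My choice is the fat steel knob, the middle one at (391,249) in the top picture and (174,266) in the scene picture. The jig's square opening is at (258,200).

```bash
python3 - <<'E'
from h import *
pt=read_camera('top');ps=read_camera('scene')
a=cv2.resize(pt['color'][195:305,340:450],(400,400),interpolation=cv2.INTER_CUBIC)
b=cv2.resize(ps['color'][225:325,130:230],(400,400),interpolation=cv2.INTER_CUBIC)
save(np.hstack([a,b]),'crop.png')
g=cv2.cvtColor(pt['color'],cv2.COLOR_RGB2GRAY)
hsv=cv2.cvtColor(pt['color'],cv2.COLOR_RGB2HSV)
m=((hsv[...,1]<60)&(hsv[...,2]>110)).astype(np.uint8)
m[:170]=0;m[230:]=0;m[:,:175]=0;m[:,295:]=0
c=max(cv2.findContours(m,0,2)[0],key=cv2.contourArea);r=cv2.minAreaRect(c);print(r)
box=cv2.boxPoints(r);P=np.array([at_z(pt,u,v,.04) for u,v in box]);print(P.round(4),P.mean(0))
print([np.linalg.norm(P[i]-P[i-1]).round(4) for i in range(4)])
d=(g<90).astype(np.uint8);d[:190]=0;d[212:]=0;d[:,:200]=0;d[:,272:]=0
x,y,w,h=cv2.boundingRect(d);print('slot',x,y,w,h)
vs=[(u,np.nonzero(d[:,u])[0].mean(),d[:,u].sum()) for u in range(x,x+w)];print(vs)
print('slot ends',at_z(pt,x,200,.04),at_z(pt,x+w,200,.04))
for n,uv,z in(('slim',(394,219),.1),('fat',(391,249),.0765),('awl',(387,280),.09)):print(n,at_z(pt,*uv,z))
# block via mask
mb=masks_of(pt,'block')[0]['mask'].astype(np.uint8);c=max(cv2.findContours(mb,0,2)[0],key=cv2.contourArea);r=cv2.minAreaRect(c)
B=np.array([at_z(pt,u,v,.032) for u,v in cv2.boxPoints(r)]);print('block',r,B.round(4).tolist(),B.mean(0))
E
```

```text
((235.36085510253906, 200.0602569580078), (40.65993118286133, 103.80389404296875), 88.38645935058594)
[[ 0.6332  0.2004  0.04  ]
 [ 0.6408 -0.0613  0.04  ]
 [ 0.5384 -0.0643  0.04  ]
 [ 0.5308  0.1962  0.04  ]] [0.58581076 0.06776942 0.04      ]
[np.float64(0.1026), np.float64(0.2618), np.float64(0.1025), np.float64(0.2606)]
slot 210 200 52 4
[(210, np.float64(200.5), np.uint64(2)), (211, np.float64(201.0), np.uint64(3)), (212, np.float64(201.5), np.uint64(2)), (213, np.float64(201.0), np.uint64(3)), (214, np.float64(201.0), np.uint64(3)), (215, np.float64(201.0), np.uint64(3)), (216, np.float64(201.0), np.uint64(3)), (217, np.float64(200.5), np.uint64(2)), (218, np.float64(200.5), np.uint64(2)), (219, np.float64(200.5), np.uint64(2)), (220, np.float64(200.5), np.uint64(2)), (221, np.float64(200.5), np.uint64(2)), (222, np.float64(200.5), np.uint64(2)), (223, np.float64(200.5), np.uint64(2)), (224, np.float64(200.5), np.uint64(2)), (225, np.float64(200.5), np.uint64(2)), (226, np.float64(200.5), np.uint64(2)), (227, np.float64(200.5), np.uint64(2)), (228, np.float64(200.5), np.uint64
[... 1161 characters left out ...]
 (258, np.float64(202.5), np.uint64(2)), (259, np.float64(202.5), np.uint64(2)), (260, np.float64(202.5), np.uint64(2)), (261, np.float64(202.5), np.uint64(2))]
slot ends [0.58578483 0.13155186 0.04      ] [0.58591751 0.00068914 0.04      ]
slim [ 0.53664995 -0.31821451  0.1       ]
fat [ 0.46446587 -0.31486301  0.0765    ]
awl [ 0.39067909 -0.30186959  0.09      ]
block ((388.5439758300781, 248.3501434326172), (28.756837844848633, 96.35252380371094), 6.881723403930664) [[0.35, -0.2661, 0.032], [0.5898, -0.2972, 0.032], [0.5811, -0.3691, 0.032], [0.3416, -0.3373, 0.032]] [ 0.46565792 -0.31746183  0.032     ]<stdin>:15: RuntimeWarning: Mean of empty slice.
  ret = ret.dtype.type(ret / rcount)
```

View pics/crop.png

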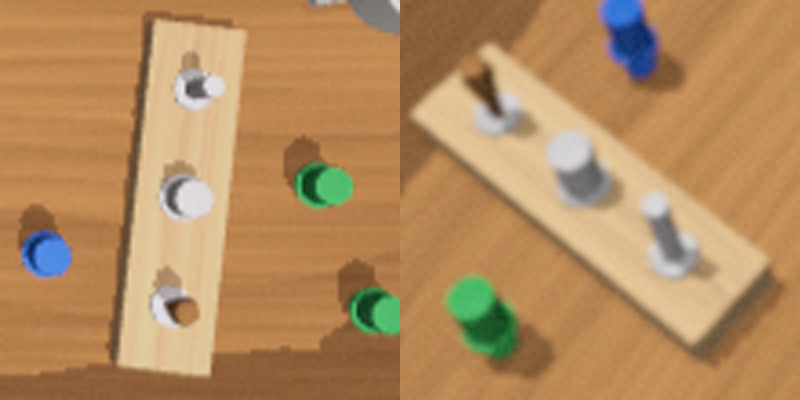

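The crop confirms it: the middle tool in the block is the fat steel knob, with the punch and the awl either side. The coloured pins stand clear. Next I work out the approach.

```bash
cat >> h.py <<'E'
from scipy.spatial.transform import Rotation as R
def goal(xyz,yaw_deg,s=None):
    """shift/turn in the present tool frame to reach a downward pose whose tool x has the yaw"""
    s=s or status.read_state(); R0=R.from_rotvec(s['tcp_rot'])
    y=np.radians(yaw_deg); G=R.from_matrix(np.array([[np.cos(y),np.sin(y),0],[np.sin(y),-np.cos(y),0],[0,0,-1]]))
    d=np.array(xyz)-s['tool_pos']
    print('turn',np.degrees((R0.inv()*G).as_rotvec()).round(2),'shift now',R0.inv().apply(d).round(4),'shift after turn',G.inv().apply(d).round(4))
E
python3 -c "
from h import *
goal([.465,-.317,.23],-7.4)"
```

```text
turn [ 0.   -0.   20.85] shift now [ 0.3785 -0.2585  0.0013] shift after turn [ 0.2617 -0.3763  0.0013]
```

Call:
drive_tool --pt "0 0 6.95 0 0 0 1" --pt "0 0 6.95 0 0 0 1" --pt "0 0 6.95 0 0 0 1" --pt "0 0 0 0.0218 -0.0313 0 1" --pt "0 0 0 0.0218 -0.0313 0 1" --pt "0 0 0 0.0218 -0.0313 0 1" --pt "0 0 0 0.0218 -0.0313 0 1" --pt "0 0 0 0.0218 -0.0313 0 1" --force 40

```text
time: 1.52
tool_pos: [0.2861, -0.514, 0.2314]
tcp_rot: [3.135, -0.204, 0.0]
wrist_force: [-0.5, -0.6, 0.1]
width: 1.001
grip_force: 0.0
```

Call:
drive_tool --pt "0 0 0 0.0218 -0.0313 0 1" --pt "0 0 0 0.0218 -0.0313 0 1" --pt "0 0 0 0.0218 -0.0313 0 1" --pt "0 0 0 0.0218 -0.0313 0 1" --pt "0 0 0 0.0218 -0.0313 0 1" --pt "0 0 0 0.0218 -0.0313 0 1" --pt "0 0 0 0.0218 -0.0313 0 1" --pt "0 0 0 0 0 0 1"

```text
time: 2.18
tool_pos: [0.4687, -0.3128, 0.2316]
tcp_rot: [-3.133, 0.194, -0.004]
wrist_force: [-0.8, -0.5, -0.4]
width: 1.001
grip_force: 0.0
```

```bash
cat >> h.py <<'E'
def wrist():
    s=status.read_state(); p=read_camera('wrist'); T=np.eye(4);T[:3,:3]=R.from_rotvec(s['tcp_rot']).as_matrix();T[:3,3]=s['tool_pos']
    p['world_from_camera']=T@p['mount']; return s,p
E
python3 - <<'E'
from h import *
s,p=wrist();print(p['mount'].round(3).tolist(),p['intrinsics'].round(1).tolist(),s['tool_pos'])
save(p['color'],'w1.png')
goal([.465,-.317,.23],-7.4)
for k in('pin','awl','punch'):
    for m in masks_of(p,k):print(k,round(m['score'],2),m['bbox'],at_z(p,(m['bbox'][0]+m['bbox'][2])/2,(m['bbox'][1]+m['bbox'][3])/2,.0765).round(4))
print(proj(p,[.465,-.317,.0765]))
E
```

```text
[[-0.002, 0.959, 0.285, 0.073], [1.0, 0.002, -0.0, -0.0], [-0.001, 0.285, -0.959, -0.143], [0.0, 0.0, 0.0, 1.0]] [[295.8, 0.0, 273.9], [0.0, 295.8, 213.3], [0.0, 0.0, 1.0]] [ 0.46873351 -0.31282784  0.23163188]
turn [-0.02 -0.04  0.3 ] shift now [-0.0016  0.0022  0.0015] shift after turn [-0.0016  0.0022  0.0015]
pin 0.87 [267.2, 177.2, 295.1, 210.1] [ 0.4733 -0.3202  0.0765]
pin 0.7 [379.0, 224.9, 418.9, 265.2] [ 0.4008 -0.4401  0.0765]
awl 0.97 [268.2, 239.0, 294.6, 283.1] [ 0.3978 -0.3115  0.0765]
punch 0.67 [271.6, 111.9, 290.5, 141.1] [ 0.5392 -0.3279  0.0765]
[279.03871361 201.74910085]
```

View pics/w1.png

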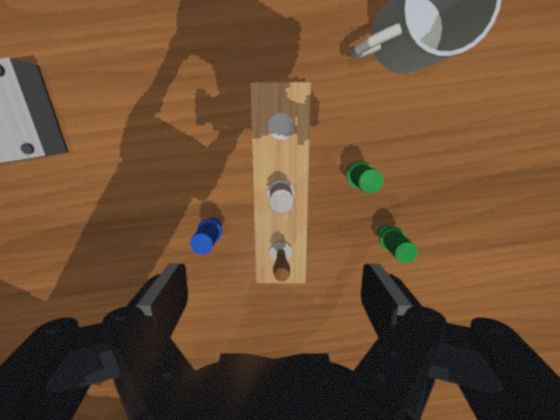

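The wrist picture shows the block upright, with the steel knob at about (281,200). The punch is above it at (280,126) and the awl below at (281,262). Both coloured pins are more than 70 px to the sides, clear of the fingers. The arm was still settling in that frame, so I'll remeasure.

```bash
python3 - <<'E'
from h import *
for _ in range(2): s,p=wrist()
s2=status.read_state();print(s['tool_pos'],s2['tool_pos'])
m=[m for m in masks_of(p,'pin') if abs((m['bbox'][0]+m['bbox'][2])/2-280)<15][0]
print(m['bbox'])
# knob: side silhouette mid columns -> lateral; top disc lower rim
l,t,r,b=m['bbox']; M=m['mask']
from itertools import product
# render model silhouette (knob cyl + collar) and fit by IoU
def sil(x,y):
    im=np.zeros((420,560),np.uint8);a=np.linspace(0,2*np.pi,40)
    for rad,z0,z1 in((.013,.036,.076),(.016,.032,.036)):
        pts=np.array([proj(p,[x+rad*np.cos(k),y+rad*np.sin(k),z]) for z in(z0,z1) for k in a])
        cv2.fillConvexPoly(im,cv2.convexHull(np.round(pts*16).astype(np.int32)),1,shift=4)
    return im.astype(bool)
best=max(((lambda S:(S&M).sum()/(S|M).sum())(sil(x,y)),x,y) for x in np.arange(.455,.48,.001) for y in np.arange(-.33,-.305,.001))
print(best)
# block corners in wrist
hsv=cv2.cvtColor(p['color'],cv2.COLOR_RGB2HSV)
mb=masks_of(p,'block')
B=mb[0]['mask'].astype(np.uint8);c=max(cv2.findContours(B,0,2)[0],key=cv2.contourArea)
r=cv2.minAreaRect(c);W=np.array([at_z(p,u,v,.032) for u,v in cv2.boxPoints(r)]);print(W.round(4).tolist(),W.mean(0))
goal([best[1],best[2],.042],-7.4)
E
```

```text
[ 0.46414548 -0.31850725  0.23127974] [ 0.4639903  -0.31870176  0.23125278]
[262.5, 172.3, 290.4, 209.1]
(np.float64(0.9115815691158157), np.float64(0.466), np.float64(-0.319))
[[0.588, -0.3016, 0.032], [0.5797, -0.3647, 0.032], [0.341, -0.34, 0.032], [0.3512, -0.263, 0.032]] [ 0.46496547 -0.31732689  0.032     ]
turn [ 0.01  0.01 -0.12] shift now [ 2.100e-03 -1.000e-04  1.893e-01] shift after turn [ 2.000e-03 -1.000e-04  1.893e-01]
```

Call:
drive_tool --pt "0 0 0 0.002 -0.0007 0.03 0.6" --pt "0 0 0 0 0 0.03 0.6" --pt "0 0 0 0 0 0.03 0.6" --pt "0 0 0 0 0 0.03 0.6" --pt "0 0 0 0 0 0.03 0.6" --pt "0 0 0 0 0 0.02 0.6" --pt "0 0 0 0 0 0.018 0.6" --pt "0 0 0 0 0 0 0.6"

```text
time: 3.25
tool_pos: [0.4632, -0.3159, 0.0389]
tcp_rot: [-3.13, 0.205, 0.011]
wrist_force: [-0.5, 0.6, -0.8]
width: 0.599
grip_force: 0.0
```

Call:
drive_tool --pt "0 0 0 0 0 0 0.6" --pt "0 0 0 0 0 0 0.6" --pt "0 0 0 0 0 0 0" --pt "0 0 0 0 0 0 0" --pt "0 0 0 0 0 0 0" --pt "0 0 0 0 0 0 0" --pt "0 0 0 0 0 0 0" --pt "0 0 0 0 0 0 0" --force 40

```text
time: 3.92
tool_pos: [0.4681, -0.3185, 0.0453]
tcp_rot: [3.133, -0.202, 0.004]
wrist_force: [-2.0, -1.2, 7.0]
width: 0.294
grip_force: 39.1
```

```bash
python3 - <<'E'
from h import *
for _ in range(3): read_camera('top'); s=status.read_state();print(s['time'],s['tool_pos'],s['wrist_force'],s['grip_force'],s['width'],np.degrees((R.from_rotvec([np.pi,0,0])*R.from_rotvec(s['tcp_rot'])).as_rotvec()).round(2))
E
```

```text
3.9667 [ 0.46811619 -0.31855243  0.04531343] [-1.29765593 -2.05802189  5.98394094] 39.146389961242676 0.2922773185790012 [-0.14  0.16  7.38]
4.0167 [ 0.46809997 -0.31851363  0.04527386] [-1.79519725 -1.46513041  6.28041557] 39.14668679237366 0.28875487983552245 [-0.14  0.16  7.38]
4.0667 [ 0.46814636 -0.31854237  0.04531675] [-0.91506212 -1.48546753  7.1772467 ] 39.14685130119324 0.29102541056670006 [-0.14  0.16  7.38]
```

Call:
drive_tool --pt "0 0 0 0 0 -0.008 0" --pt "0 0 0 0 0 -0.012 0" --pt "0 0 0 0 0 -0.02 0" --pt "0 0 0 0 0 -0.02 0" --pt "0 0 0 0 0 -0.02 0" --pt "0 0 0 0 0 -0.02 0" --pt "0 0 0 0 0 0 0" --pt "0 0 0 0 0 0 0"

```text
time: 4.73
tool_pos: [0.4675, -0.3175, 0.1443]
tcp_rot: [3.134, -0.202, 0.003]
wrist_force: [-0.6, 0.1, -2.1]
width: 0.294
grip_force: 40.3
```

```bash
python3 - <<'E'
from h import *
for _ in range(2): p=read_camera('scene')
s=status.read_state();print(s['tool_pos'],s['wrist_force'],s['grip_force'],s['width'])
goal([.5876,.011,.1427],1.67)
save(cv2.resize(p['color'][160:330,100:340],(720,510)),'lift.png')
E
```

```text
[ 0.46593378 -0.31636642  0.1417604 ] [-0.04219281 -0.04373236 -2.84247888] 40.27109920978546 0.2935349003896288
turn [-0.09  0.11 -9.07] shift now [ 0.0785 -0.3403 -0.0006] shift after turn [ 0.1312 -0.3237 -0.0009]
```

View pics/lift.png

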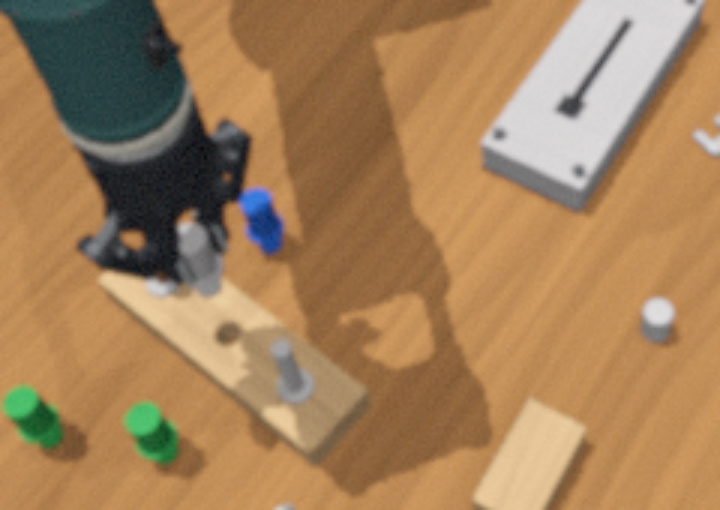

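The pin is in the grip, the block's middle hole is empty, and the punch and awl are undisturbed.

Call:
drive_tool --pt "0 0 -4.53 0 0 0 0" --pt "0 0 -4.53 0 0 0 0" --pt "0 0 0 0.012 -0.025 0 0" --pt "0 0 0 0.0164 -0.0324 0 0" --pt "0 0 0 0.0164 -0.0324 0 0" --pt "0 0 0 0.0164 -0.0324 0 0" --pt "0 0 0 0.0164 -0.0324 0 0" --pt "0 0 0 0.0164 -0.0324 0 0"

```text
time: 5.5
tool_pos: [0.5542, -0.1256, 0.1408]
tcp_rot: [-3.14, -0.045, 0.006]
wrist_force: [0.8, 0.4, -2.2]
width: 0.291
grip_force: 40.2
```

Call:
drive_tool --pt "0 0 0 0.0164 -0.0324 0 0" --pt "0 0 0 0.0164 -0.0324 0 0" --pt "0 0 0 0.004 -0.007 0 0" --pt "0 0 0 0 0 0 0" --pt "0 0 0 0 0 0 0" --pt "0 0 0 0 0 0 0"

```text
time: 6.0
tool_pos: [0.5888, -0.0557, 0.1419]
tcp_rot: [3.141, 0.045, -0.004]
wrist_force: [0.2, 0.2, -1.3]
width: 0.288
grip_force: 40.3
```

```bash
python3 - <<'E'
from h import *
for _ in range(2): s,p=wrist()
print(s['tool_pos'],status.read_state()['tool_pos'],s['wrist_force'],s['grip_force'])
goal([.5876,.011,.1427],1.67,s)
save(p['color'],'w2.png')
print('entry guess px',proj(p,[.5876,.011,.04]),'foot px',proj(p,s['tool_pos']-[0,0,.0388]))
E
```

```text
[ 0.58894352 -0.0560029   0.14229906] [ 0.58915461 -0.05617997  0.1426203 ] [ 0.8424767   0.11509228 -1.82145029] 40.33209443092346
turn [ 0.01  0.12 -0.08] shift now [ 0.0005 -0.067  -0.0004] shift after turn [ 0.0006 -0.067  -0.0004]
entry guess px [196.66942042 212.23832466] foot px [274.50463533 240.1841662 ]
```

View pics/w2.png

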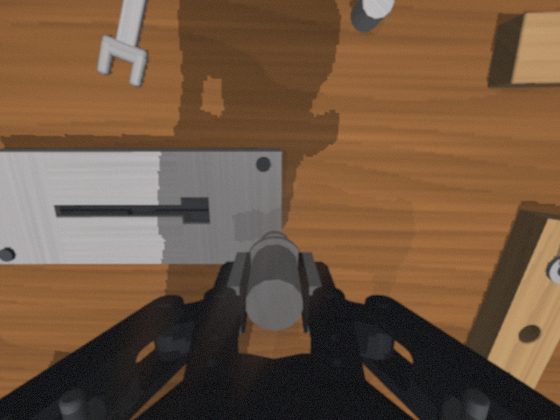

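The wrist picture shows the pin upright in the fingers with its knob top at about (275,303). The opening is at about (195,210) and the slot runs left to x≈57 along row 210. The guess for the opening was (197,212), so I'll refine it.

```bash
python3 - <<'E'
from h import *
s,p=wrist()
g=cv2.GaussianBlur(cv2.cvtColor(p['color'],cv2.COLOR_RGB2GRAY),(3,3),0).astype(float)
sub=g[180:240]; np.set_printoptions(linewidth=250)
print('rows at opening cols 185-205', dict(zip(range(190,232),g[190:232,186:206].mean(1).round().astype(int))))
print('cols rows 200-206', dict(zip(range(172,216),g[201:205,172:216].mean(0).round().astype(int))))
print('cols rows 214-219', dict(zip(range(172,216),g[214:218,172:216].mean(0).round().astype(int))))
for c in(75,100,125,150,170): print(c,dict(zip(range(200,220),g[200:220,c-4:c+5].mean(1).round().astype(int))))
print('end cols',dict(zip(range(48,66),g[207:214,48:66].mean(0).round().astype(int))))
for c in (40,100,150,220,260):
    print('edges',c,dict(zip(range(144,156),g[144:156,c-3:c+4].mean(1).round().astype(int))),dict(zip(range(256,272),g[256:272,c-3:c+4].mean(1).round().astype(int))))
print('right edge',dict(zip(range(272,290),g[175:225,272:290].mean(0).round().astype(int))))
print('knob top px',proj(p,s['tool_pos']+[0,0,.0307]))
for r in(295,305,315):print(r,dict(zip(list(range(240,256))+list(range(294,310)),g[r-1:r+2][:,list(range(240,256))+list(range(294,310))].mean(0).round().astype(int))))
E
```

```text
rows at opening cols 185-205 {190: np.int64(122), 191: np.int64(122), 192: np.int64(122), 193: np.int64(122), 194: np.int64(122), 195: np.int64(120), 196: np.int64(112), 197: np.int64(93), 198: np.int64(70), 199: np.int64(57), 200: np.int64(55), 201: np.int64(55), 202: np.int64(56), 203: np.int64(56), 204: np.int64(56), 205: np.int64(56), 206: np.int64(56), 207: np.int64(54), 208: np.int64(49), 209: np.int64(42), 210: np.int64(39), 211: np.int64(44), 212: np.int64(51), 213: np.int64(54), 214: np.int64(54), 215: np.int64(54), 216: np.int64(55), 217: np.int64(54), 218: np.int64(54), 219: np.int64(53), 220: np.int64(52), 221: np.int64(56), 222: np.int64(67), 223: np.int64(84), 224: np.int64(103), 225: np.int64(116), 226: np.int64(121), 227: np.int64(122), 228: np.int64(122), 229: np.int64(122), 230: np.int64(121), 231: np.int64(121)}
cols rows 200-206 {172: np.int64(116), 173: np.int64(116), 174: np.int64(115), 175: np.int64(116), 176: np.int64(116), 177: np.int64(116), 178: np.int64(115), 179: np.int64(110), 180: np.int64(96), 181: np.int64(77), 182: np.int64(63), 183: np.int64(57), 18
[... 8157 characters left out ...]
306: np.int64(40), 307: np.int64(39), 308: np.int64(36), 309: np.int64(33)}
315 {240: np.int64(38), 241: np.int64(39), 242: np.int64(38), 243: np.int64(35), 244: np.int64(31), 245: np.int64(33), 246: np.int64(45), 247: np.int64(67), 248: np.int64(87), 249: np.int64(99), 250: np.int64(104), 251: np.int64(106), 252: np.int64(105), 253: np.int64(105), 254: np.int64(105), 255: np.int64(105), 294: np.int64(104), 295: np.int64(104), 296: np.int64(104), 297: np.int64(104), 298: np.int64(104), 299: np.int64(103), 300: np.int64(96), 301: np.int64(76), 302: np.int64(50), 303: np.int64(34), 304: np.int64(31), 305: np.int64(34), 306: np.int64(36), 307: np.int64(36), 308: np.int64(32), 309: np.int64(28)}
```

```bash
python3 - <<'E'
from h import *
s,p=wrist()
f=lambda u,v,z=.04:at_z(p,u,v,z)[:2].round(4)
print('opening c',f(194.6,210.3),'edges y',f(180.9,210),f(208.4,210),'x',f(194.6,197.4),f(194.6,223.3))
print('slot',f(170,(205+216.6)/2),f(75,(205+216.9)/2),'end',f(55.2,210.9))
print('right edge',f(281.4,200),'top',f(100,151.7),f(220,151.4),'bot',f(100,264),f(220,263.7))
g=cv2.cvtColor(p['color'],cv2.COLOR_RGB2GRAY).astype(float)
# top disc boundary: radial gradient around (274.5,302) lower half
pts=[]
for a in np.radians(np.r_[-20:201:6]):
    r=np.arange(18,36,.5);v=[g[int(round(302+q*np.sin(a))),int(round(274.3+q*np.cos(a)))] for q in r]
    k=np.argmin(np.diff(cv2.GaussianBlur(np.array(v)[:,None],(1,5),0)[:,0]));pts.append((274.3+r[k]*np.cos(a),302+r[k]*np.sin(a)))
pts=np.array(pts,np.float32)
W=np.array([at_z(p,u,v,s['tool_pos'][2]+.0307)[:2] for u,v in pts])
from scipy.optimize import least_squares
for loss in('soft_l1',):
    o=least_squares(lambda q:np.hypot(*(W-q[:2]).T)-q[2],[*s['tool_pos'][:2],.013],loss=loss,f_scale=.0005)
    print('knob top',o.x.round(4),'tcp',s['tool_pos'].round(4),'rms',np.sqrt(np.median(o.fun**2)))
E
```

```text
opening c [0.5897 0.0127] edges y [0.5897 0.0245] [0.5903 0.0008] x [0.6012 0.0121] [0.5779 0.0133]
slot [0.5887 0.034 ] [0.5865 0.116 ] end [0.5861 0.1331]
right edge [ 0.6008 -0.062 ] top [0.6376 0.0873] [ 0.6403 -0.0106] bot [0.5364 0.1016] [ 0.5395 -0.0079]
knob top [ 0.5868 -0.0558  0.0126] tcp [ 0.5894 -0.0562  0.1429] rms 0.0002456371999991682
```

Call:
drive_tool --pt "0 0 0 0.0016 -0.0224 0 0" --pt "0 0 0 0.0015 -0.023 0 0" --pt "0 0 0 0.0015 -0.023 0.01 0" --pt "0 0 0 0 0 0.02 0" --pt "0 0 0 0 0 0.016 0" --pt "0 0 0 0 0 0.01 0" --pt "0 0 0 0 0 0 0" --pt "0 0 0 0 0 0 0"

```text
time: 6.87
tool_pos: [0.5922, 0.013, 0.0868]
tcp_rot: [3.141, 0.044, -0.002]
wrist_force: [0.6, -0.1, -1.9]
width: 0.292
grip_force: 40.4
```

```bash
python3 - <<'E'
from h import *
for _ in range(3): s,p=wrist()
print(s['tool_pos'],status.read_state()['tool_pos'],s['wrist_force'],s['torque'])
goal([.5894+.0028,-.0562+.0685,.0868],1.67)
t=read_camera('top')
a=cv2.resize(p['color'][150:350,180:380],(400,400),interpolation=cv2.INTER_CUBIC)
b=cv2.resize(t['color'][170:230,215:275],(400,400),interpolation=cv2.INTER_CUBIC)
save(np.hstack([a,b]),'w3.png')
E
```

```text
[0.59366569 0.01314371 0.08844207] [0.59388461 0.01324231 0.08870437] [ 0.15359869  0.5285456  -0.92627288] [ 0.07533603 -0.03102954 -0.0881542 ]
turn [ 0.01 -0.14 -0.05] shift now [-0.0017  0.0009  0.0019] shift after turn [-0.0017  0.0009  0.0019]
```

View pics/w3.png

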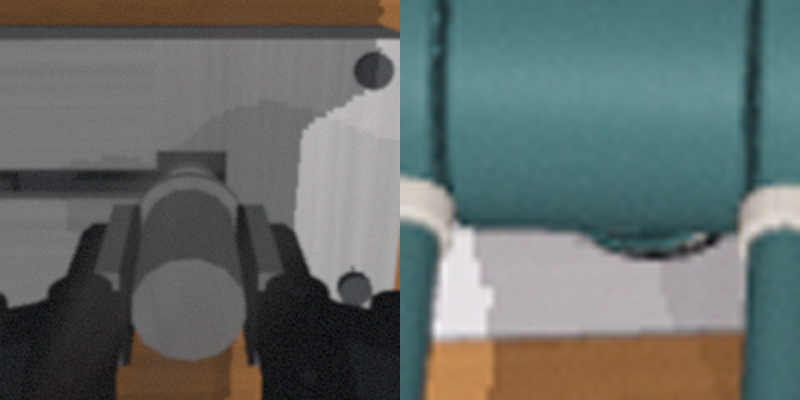

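The wrist crop shows the foot just over the opening. The opening spans full-image columns 259–293 with its far edge at row 226, and the pin's axis is at column 274, so the pin is about 1 mm too far +y. I'll check the x offset and the settled pose.

```bash
python3 - <<'E'
from h import *
for _ in range(4):
    s,p=wrist();print(s['tool_pos'].round(4))
from scipy.optimize import least_squares
g=cv2.cvtColor(p['color'],cv2.COLOR_RGB2GRAY).astype(float)
gb=cv2.GaussianBlur(g,(3,3),0)
rows=gb[215:240,262:268].mean(1);k=215+np.argmin(np.diff(rows))+.5
rows2=gb[215:240,284:291].mean(1);k2=215+np.argmin(np.diff(rows2))+.5
c=gb[228:234,250:300].mean(0);l=250+np.argmin(np.diff(c[:20]))+.5;r=270+np.argmax(np.diff(c[20:]))+.5
print('edge rows',k,k2,'cols',l,r, c.round().astype(int))
e=at_z(p,(l+r)/2,(k+k2)/2,.04);print('far edge mid',e,'opening c',e[:2]-.012*np.array([.9996,.0291]), 'w',at_z(p,l,231,.04)[1]-at_z(p,r,231,.04)[1])
pts=[]
for a in np.radians(np.r_[-20:201:6]):
    q=np.arange(18,36,.5);v=[g[int(round(305+w*np.sin(a))),int(round(274.3+w*np.cos(a)))] for w in q]
    k=np.argmin(np.diff(cv2.GaussianBlur(np.array(v)[:,None],(1,5),0)[:,0]));pts.append((274.3+q[k]*np.cos(a),305+q[k]*np.sin(a)))
W=np.array([at_z(p,u,v,s['tool_pos'][2]+.0307)[:2] for u,v in pts])
o=least_squares(lambda q:np.hypot(*(W-q[:2]).T)-q[2],[*s['tool_pos'][:2],.013],loss='soft_l1',f_scale=.0005)
print('knob',o.x.round(4),s['wrist_force'])
E
```

```text
[0.5939 0.0133 0.0887]
[0.5938 0.0134 0.0887]
[0.5936 0.0135 0.0885]
[0.5934 0.0136 0.0882]
edge rows 224.5 224.5 cols 258.5 293.5 [112 110 109 109 109 108 106 103  95  82  70  66  66  66  67  68  68  70
  71  73  74  74  75  75  75  75  75  74  74  72  70  68  66  65  62  61
  61  60  59  57  56  56  61  74  92 104 107 107 108 108]
far edge mid [0.60126336 0.01276447 0.04      ] opening c [0.58926816 0.01241527] w 0.02399956722278203
knob [0.5908 0.0139 0.0126] [ 0.28711801 -0.23056769 -2.6939142 ]
```

Call:
drive_tool --pt "0 0 0 -0.001 0.001 0.003 0" --pt "0 0 0 0 0 0.003 0" --pt "0 0 0 0 0 0.003 0" --pt "0 0 0 0 0 0.002 0" --pt "0 0 0 0 0 0 0"

```text
time: 7.68
tool_pos: [0.591, 0.0128, 0.0753]
tcp_rot: [-3.141, -0.046, 0.003]
wrist_force: [0.2, 0.0, -2.8]
width: 0.291
grip_force: 40.4
```

```bash
cat >> h.py <<'E'
def rd():
    s=status.read_state();yaw=np.radians(1.67);d=s['tool_pos'][:2]-np.array([.5893+.0026,.0124])
    print('t',s['time'],s['tool_pos'].round(4),'foot z',round(s['tool_pos'][2]-.0388,4),'jig-dx',round(d@[np.cos(yaw),np.sin(yaw)],4),'jig-y',round(-.056+d@[-np.sin(yaw),np.cos(yaw)],4),'F',s['wrist_force'].round(1),'M',s['torque'].round(2))
E
python3 - <<'E'
from h import *
for _ in range(3): rd();read_camera('wrist')
E
```

```text
t 7.6833 [0.591  0.0128 0.0753] foot z 0.0365 jig-dx -0.0008 jig-y -0.0556 F [ 0.2  0.  -2.8] M [0.03 0.01 0.01]
t 7.7333 [0.5913 0.0128 0.0756] foot z 0.0368 jig-dx -0.0006 jig-y -0.0556 F [-0.8  0.2 -2.3] M [ 0.04 -0.03 -0.05]
t 7.7833 [0.5915 0.0128 0.0759] foot z 0.0371 jig-dx -0.0004 jig-y -0.0556 F [ 0.2 -0.  -1.7] M [-0.01  0.05 -0.03]
```

Call:
drive_tool --pt "0 0 0 0.0003 0.0004 0.002 0" --pt "0 0 0 0 0 0.002 0" --pt "0 0 0 0 0 0.002 0" --pt "0 0 0 0 0 0.002 0" --pt "0 0 0 0 0 0 0" --pt "0 0 0 0 0 0 0"

```text
time: 8.33
tool_pos: [0.5918, 0.0123, 0.068]
tcp_rot: [-3.141, -0.045, 0.001]
wrist_force: [0.3, -0.2, -0.8]
width: 0.29
grip_force: 40.4
```

Call:
drive_tool --pt "0 0 0 0 0 0.001 0" --pt "0 0 0 0 0 0.001 0" --pt "0 0 0 0 0 0.001 0" --pt "0 0 0 0 0 0.001 0" --pt "0 0 0 0 0 0.001 0" --pt "0 0 0 0 0 0 0"

```text
time: 8.83
tool_pos: [0.5919, 0.0123, 0.063]
tcp_rot: [-3.141, -0.046, 0.001]
wrist_force: [-0.4, 0.1, -1.0]
width: 0.289
grip_force: 40.4
```

```bash
python3 - <<'E'
from h import *
for _ in range(4): rd();read_camera('wrist')
E
```

```text
t 8.8333 [0.5919 0.0123 0.063 ] foot z 0.0242 jig-dx -0.0 jig-y -0.0561 F [-0.4  0.1 -1. ] M [-0.02 -0.01 -0.01]
t 8.8833 [0.5919 0.0123 0.0631] foot z 0.0243 jig-dx 0.0 jig-y -0.0561 F [-0.8  0.5 -2.1] M [ 0.01 -0.05 -0.03]
t 8.9333 [0.592  0.0123 0.0632] foot z 0.0244 jig-dx 0.0001 jig-y -0.0561 F [ 0.5 -0.3 -2.2] M [-0.04 -0.02 -0.01]
t 8.9833 [0.5921 0.0123 0.0632] foot z 0.0244 jig-dx 0.0002 jig-y -0.0561 F [ 0.8 -0.7 -1.2] M [ 0.03 -0.   -0.05]
```

Call:
drive_tool --pt "0 0 0 0 0 0.0007 0" --pt "0 0 0 0 0 0.0007 0" --pt "0 0 0 0 0 0.0006 0" --pt "0 0 0 0 0 0 0" --pt "0 0 0 0 0 0.0005 0" --pt "0 0 0 0 0 0 0" --pt "0 0 0 0 0 0 0"

```text
time: 9.62
tool_pos: [0.5922, 0.0123, 0.0608]
tcp_rot: [-3.141, -0.046, -0.0]
wrist_force: [0.4, -0.2, -1.8]
width: 0.286
grip_force: 40.5
```

```bash
python3 - <<'E'
from h import *
for _ in range(5): rd();read_camera('wrist')
E
```

```text
t 9.6167 [0.5922 0.0123 0.0608] foot z 0.022 jig-dx 0.0003 jig-y -0.0561 F [ 0.4 -0.2 -1.8] M [ 0.01  0.02 -0.  ]
t 9.6667 [0.5921 0.0123 0.0608] foot z 0.022 jig-dx 0.0002 jig-y -0.0561 F [ 0.7  0.1 -1.5] M [ 0.03 -0.01 -0.  ]
t 9.7167 [0.5921 0.0123 0.0608] foot z 0.022 jig-dx 0.0002 jig-y -0.0561 F [ 0.   0.5 -1.4] M [ 0.04 -0.   -0.01]
t 9.7667 [0.5921 0.0123 0.0609] foot z 0.0221 jig-dx 0.0002 jig-y -0.0561 F [-0.7 -0.8 -1.4] M [-0.    0.09  0.02]
t 9.8167 [0.5921 0.0123 0.0609] foot z 0.0221 jig-dx 0.0002 jig-y -0.0561 F [-0.5  0.2 -1.9] M [-0.07  0.04  0.03]
```

Call:
drive_tool --pt "0 0 0 0 0 0.0005 0" --pt "0 0 0 0 0 0 0" --pt "0 0 0 0 0 0.0005 0" --pt "0 0 0 0 0 0 0" --pt "0 0 0 0 0 0 0"

```text
time: 10.28
tool_pos: [0.5922, 0.0123, 0.06]
tcp_rot: [3.141, 0.046, 0.001]
wrist_force: [-0.8, 0.1, 2.5]
width: 0.293
grip_force: 40.6
```

```bash
python3 - <<'E'
from h import *
for _ in range(5): rd();read_camera('wrist')
E
```

```text
t 10.2833 [0.5922 0.0123 0.06  ] foot z 0.0212 jig-dx 0.0003 jig-y -0.0561 F [-0.8  0.1  2.5] M [-0.01  0.21  0.  ]
t 10.3333 [0.5922 0.0123 0.06  ] foot z 0.0212 jig-dx 0.0003 jig-y -0.0561 F [-1.3  0.2  2.4] M [-0.03  0.22  0.02]
t 10.3833 [0.5922 0.0123 0.06  ] foot z 0.0212 jig-dx 0.0003 jig-y -0.0561 F [-2.  -0.   2.2] M [0.03 0.22 0.03]
t 10.4333 [0.5922 0.0123 0.06  ] foot z 0.0212 jig-dx 0.0003 jig-y -0.0561 F [-1.4  0.9  1.6] M [0.03 0.23 0.02]
t 10.4833 [0.5922 0.0123 0.06  ] foot z 0.0212 jig-dx 0.0003 jig-y -0.0561 F [-0.6  0.1  1.9] M [-0.03  0.2   0.03]
```

Call:
drive_tool --pt "0 0 0 0 -0.001 -0.0005 0" --pt "0 0 0 0 -0.003 0 0" --pt "0 0 0 0 -0.004 0 0" --pt "0 0 0 0 -0.004 0 0" --pt "0 0 0 0 -0.004 0 0" --pt "0 0 0 0 -0.003 0 0" --pt "0 0 0 0 -0.001 0 0" --pt "0 0 0 0 0 0 0"

```text
time: 11.2
tool_pos: [0.5915, 0.033, 0.0603]
tcp_rot: [-3.141, -0.046, -0.0]
wrist_force: [0.1, 0.2, 2.2]
width: 0.292
grip_force: 40.6
```

```bash
python3 - <<'E'
from h import *
for _ in range(5): rd();read_camera('wrist')
E
```

```text
t 11.2 [0.5915 0.033  0.0603] foot z 0.0215 jig-dx 0.0002 jig-y -0.0354 F [0.1 0.2 2.2] M [ 0.03 -0.01  0.01]
t 11.25 [0.5916 0.033  0.0603] foot z 0.0215 jig-dx 0.0003 jig-y -0.0354 F [ 0.8 -0.   1.9] M [ 0.08 -0.06  0.03]
t 11.3 [0.5916 0.0329 0.0603] foot z 0.0215 jig-dx 0.0003 jig-y -0.0355 F [0.2 1.4 1.9] M [ 0.21 -0.08 -0.04]
t 11.35 [0.5915 0.0329 0.0603] foot z 0.0215 jig-dx 0.0002 jig-y -0.0355 F [0.9 1.1 1.9] M [ 0.31 -0.06  0.07]
t 11.4 [0.5915 0.0329 0.0603] foot z 0.0215 jig-dx 0.0002 jig-y -0.0355 F [0.8 1.9 1.4] M [ 0.37 -0.04  0.05]
```

Call:
drive_tool --pt "0 0 0 0 -0.001 -0.0003 0" --pt "0 0 0 0 -0.002 0 0" --pt "0 0 0 0 -0.003 0 0" --pt "0 0 0 0 -0.002 0 0" --pt "0 0 0 0 -0.001 0 0" --pt "0 0 0 0 -0.001 0 0" --pt "0 0 0 0 0 0 0"

```text
time: 12.03
tool_pos: [0.5911, 0.0425, 0.0606]
tcp_rot: [-3.141, -0.046, 0.0]
wrist_force: [0.3, -0.9, 2.6]
width: 0.29
grip_force: 40.7
```

```bash
python3 - <<'E'
from h import *
for _ in range(5): rd();read_camera('wrist')
E
```

```text
t 12.0333 [0.5911 0.0425 0.0606] foot z 0.0218 jig-dx 0.0001 jig-y -0.0259 F [ 0.3 -0.9  2.6] M [-0.25 -0.01  0.03]
t 12.0833 [0.5911 0.0425 0.0606] foot z 0.0218 jig-dx 0.0001 jig-y -0.0259 F [-0.5 -1.2  2.1] M [-0.19  0.01  0.06]
t 12.1333 [0.5911 0.0425 0.0605] foot z 0.0217 jig-dx 0.0001 jig-y -0.0259 F [-1.1  0.3  1.8] M [-0.14 -0.04  0.01]
t 12.1833 [0.5911 0.0425 0.0605] foot z 0.0217 jig-dx 0.0001 jig-y -0.0259 F [-0.1 -0.7  2. ] M [-0.16 -0.07 -0.05]
t 12.2333 [0.5911 0.0425 0.0606] foot z 0.0218 jig-dx 0.0001 jig-y -0.0259 F [-0.7 -0.1  1.8] M [-0.1   0.03 -0.  ]
```

Call:
drive_tool --pt "0 0 0 0 -0.0004 0 0" --pt "0 0 0 0 -0.0004 0 0" --pt "0 0 0 0 -0.0004 0 0" --pt "0 0 0 0 -0.0004 0 0" --pt "0 0 0 0 -0.0004 0 0" --pt "0 0 0 0 -0.0004 0 0" --pt "0 0 0 0 -0.0004 0 0" --pt "0 0 0 0 0 0 0"

```text
time: 12.95
tool_pos: [0.5912, 0.0452, 0.0606]
tcp_rot: [-3.141, -0.046, -0.0]
wrist_force: [-0.4, -1.9, 1.0]
width: 0.293
grip_force: 40.7
```

```bash
python3 - <<'E'
from h import *
rd()
E
```

```text
t 12.95 [0.5912 0.0452 0.0606] foot z 0.0218 jig-dx 0.0002 jig-y -0.0232 F [-0.4 -1.9  1. ] M [-0.36 -0.02 -0.  ]
```

Call:
drive_tool --pt "0 0 0 0 -0.0004 0 0" --pt "0 0 0 0 -0.0004 0 0" --pt "0 0 0 0 -0.0004 0 0" --pt "0 0 0 0 -0.0004 0 0" --pt "0 0 0 0 -0.0004 0 0" --pt "0 0 0 0 -0.0004 0 0" --pt "0 0 0 0 -0.0004 0 0" --pt "0 0 0 0 0 0 0"

```text
time: 13.62
tool_pos: [0.591, 0.048, 0.0606]
tcp_rot: [-3.141, -0.046, -0.0]
wrist_force: [-0.6, -0.8, 1.7]
width: 0.292
grip_force: 40.7
```

Call:
drive_tool --pt "0 0 0 0 -0.0004 0 0" --pt "0 0 0 0 -0.0004 0 0" --pt "0 0 0 0 -0.0004 0 0" --pt "0 0 0 0 -0.0004 0 0" --pt "0 0 0 0 -0.0004 0 0" --pt "0 0 0 0 -0.0004 0 0" --pt "0 0 0 0 -0.0004 0 0" --pt "0 0 0 0 0 0 0"

```text
time: 14.28
tool_pos: [0.5909, 0.0508, 0.0606]
tcp_rot: [-3.141, -0.046, 0.0]
wrist_force: [0.7, -1.6, 1.1]
width: 0.293
grip_force: 40.7
```

Call:
drive_tool --pt "0 0 0 0 -0.0004 0 0" --pt "0 0 0 0 -0.0004 0 0" --pt "0 0 0 0 -0.0004 0 0" --pt "0 0 0 0 -0.0004 0 0" --pt "0 0 0 0 -0.0004 0 0" --pt "0 0 0 0 -0.0004 0 0" --pt "0 0 0 0 -0.0004 0 0" --pt "0 0 0 0 0 0 0"

```text
time: 14.95
tool_pos: [0.5909, 0.0536, 0.0606]
tcp_rot: [-3.141, -0.046, -0.0]
wrist_force: [0.8, -1.2, 2.2]
width: 0.29
grip_force: 40.7
```

Call:
drive_tool --pt "0 0 0 0 -0.0004 0 0" --pt "0 0 0 0 -0.0004 0 0" --pt "0 0 0 0 -0.0004 0 0" --pt "0 0 0 0 -0.0004 0 0" --pt "0 0 0 0 -0.0004 0 0" --pt "0 0 0 0 -0.0004 0 0" --pt "0 0 0 0 -0.0004 0 0" --pt "0 0 0 0 0 0 0"

```text
time: 15.62
tool_pos: [0.5908, 0.0564, 0.0606]
tcp_rot: [-3.141, -0.046, 0.0]
wrist_force: [-0.5, -1.2, 2.5]
width: 0.292
grip_force: 40.7
```

Call:
drive_tool --pt "0 0 0 0 -0.0004 0 0" --pt "0 0 0 0 -0.0004 0 0" --pt "0 0 0 0 -0.0004 0 0" --pt "0 0 0 0 -0.0004 0 0" --pt "0 0 0 0 -0.0004 0 0" --pt "0 0 0 0 -0.0004 0 0" --pt "0 0 0 0 -0.0004 0 0" --pt "0 0 0 0 0 0 0"

```text
time: 16.28
tool_pos: [0.5907, 0.0592, 0.0606]
tcp_rot: [-3.141, -0.046, 0.0]
wrist_force: [0.2, -1.4, 2.2]
width: 0.29
grip_force: 40.7
```

Call:
drive_tool --pt "0 0 0 0 -0.0004 0 0" --pt "0 0 0 0 -0.0004 0 0" --pt "0 0 0 0 -0.0004 0 0" --pt "0 0 0 0 -0.0004 0 0" --pt "0 0 0 0 -0.0004 0 0" --pt "0 0 0 0 -0.0004 0 0" --pt "0 0 0 0 -0.0004 0 0" --pt "0 0 0 0 0 0 0"

```text
time: 16.95
tool_pos: [0.5906, 0.0621, 0.0606]
tcp_rot: [-3.141, -0.046, 0.0]
wrist_force: [1.0, -1.1, 1.5]
width: 0.29
grip_force: 40.7
```

Call:
drive_tool --pt "0 0 0 0 -0.0004 0 0" --pt "0 0 0 0 -0.0004 0 0" --pt "0 0 0 0 -0.0004 0 0" --pt "0 0 0 0 -0.0004 0 0" --pt "0 0 0 0 -0.0004 0 0" --pt "0 0 0 0 -0.0004 0 0" --pt "0 0 0 0 -0.0004 0 0" --pt "0 0 0 0 0 0 0"

```text
time: 17.62
tool_pos: [0.59, 0.065, 0.0601]
tcp_rot: [-3.141, -0.046, 0.002]
wrist_force: [-0.2, 0.1, -1.8]
width: 0.29
grip_force: 40.4
```

Contact is gone (Fz back to −1.8 N), z dipped, and there is no side force, so the foot is over the notch at jig y ≈ −3.4 mm. I'll lower gently.

Call:
drive_tool --pt "0 0 0 0 0 0.0005 0" --pt "0 0 0 0 0 0.0005 0" --pt "0 0 0 0 0 0.0005 0" --pt "0 0 0 0 0 0.0005 0" --pt "0 0 0 0 0 0 0" --pt "0 0 0 0 0 0 0"

```text
time: 18.12
tool_pos: [0.5905, 0.0647, 0.0585]
tcp_rot: [-3.141, -0.045, 0.0]
wrist_force: [0.0, 1.0, -1.9]
width: 0.294
grip_force: 40.4
```

```bash
python3 - <<'E'
from h import *
for _ in range(3): rd();read_camera('wrist')
E
```

```text
t 18.1167 [0.5905 0.0647 0.0585] foot z 0.0197 jig-dx 0.0001 jig-y -0.0037 F [ 0.   1.  -1.9] M [ 0.05  0.03 -0.03]
t 18.1667 [0.5905 0.0647 0.0585] foot z 0.0197 jig-dx 0.0001 jig-y -0.0037 F [-0.1  0.4 -2.9] M [ 0.06 -0.04  0.04]
t 18.2167 [0.5905 0.0647 0.0585] foot z 0.0197 jig-dx 0.0001 jig-y -0.0036 F [ 0.3  0.6 -2.5] M [ 0.11 -0.04  0.01]
```

Call:
drive_tool --pt "0 0 0 0 0 0.001 0" --pt "0 0 0 0 0 0.001 0" --pt "0 0 0 0 0 0.001 0" --pt "0 0 0 0 0 0.001 0" --pt "0 0 0 0 0 0.0005 0" --pt "0 0 0 0 0 0 0" --pt "0 0 0 0 0 0 0"

```text
time: 18.85
tool_pos: [0.5905, 0.0647, 0.054]
tcp_rot: [-3.141, -0.046, 0.0]
wrist_force: [-1.3, 0.3, -2.4]
width: 0.295
grip_force: 40.3
```

```bash
python3 - <<'E'
from h import *
for _ in range(3): rd();read_camera('wrist')
E
```

```text
t 18.85 [0.5905 0.0647 0.054 ] foot z 0.0152 jig-dx 0.0001 jig-y -0.0036 F [-1.3  0.3 -2.4] M [ 0.14 -0.03 -0.07]
t 18.9 [0.5905 0.0648 0.0539] foot z 0.0151 jig-dx 0.0001 jig-y -0.0036 F [-0.3  0.1 -2. ] M [ 0.17  0.03 -0.02]
t 18.95 [0.5905 0.0647 0.054 ] foot z 0.0152 jig-dx 0.0001 jig-y -0.0036 F [ 0.6  1.  -2.2] M [ 0.17 -0.03  0.01]
```

Call:
drive_tool --pt "0 0 0 0 0 0.0004 0" --pt "0 0 0 0 0 0.0003 0" --pt "0 0 0 0 0 0.0003 0" --pt "0 0 0 0 0 0 0" --pt "0 0 0 0 0 0 0"

```text
time: 19.42
tool_pos: [0.5906, 0.0647, 0.0533]
tcp_rot: [-3.141, -0.046, -0.0]
wrist_force: [-1.3, 1.3, 0.1]
width: 0.285
grip_force: 40.6
```

```bash
python3 - <<'E'
from h import *
for _ in range(3): rd();read_camera('wrist')
E
```

```text
t 19.4167 [0.5906 0.0647 0.0533] foot z 0.0145 jig-dx 0.0002 jig-y -0.0037 F [-1.3  1.3  0.1] M [0.16 0.26 0.  ]
t 19.4667 [0.5906 0.0647 0.0534] foot z 0.0146 jig-dx 0.0003 jig-y -0.0037 F [-1.3  0.6  1.5] M [0.18 0.31 0.01]
t 19.5167 [0.5906 0.0647 0.0534] foot z 0.0146 jig-dx 0.0002 jig-y -0.0037 F [-1.2  0.8  0.4] M [ 0.16  0.24 -0.01]
```

The collar meets the cover at foot z = 14.6 mm, against 14.5 expected. Releasing.

Call:
drive_tool --pt "0 0 0 0 0 0 0.35" --pt "0 0 0 0 0 0 0.45" --pt "0 0 0 0 0 0 0.6" --pt "0 0 0 0 0 0 0.6" --pt "0 0 0 0 0 0 0.6" --pt "0 0 0 0 0 0 0.6" --force 20

```text
time: 20.07
tool_pos: [0.5906, 0.0647, 0.0531]
tcp_rot: [3.141, 0.046, 0.0]
wrist_force: [-0.5, -0.2, -0.0]
width: 0.601
grip_force: 0.0
```

Call:
drive_tool --pt "0 0 0 0 0 -0.005 0.6" --pt "0 0 0 0 0 -0.015 0.6" --pt "0 0 0 0 0 -0.03 0.6" --pt "0 0 0 0 0 -0.03 0.6" --pt "0 0 0 0 0 -0.03 0.6" --pt "0 0 0 -0.02 0.03 -0.02 0.6" --pt "0 0 0 0 0.03 0 0.6" --pt "0 0 0 0 0 0 0.6"

```text
time: 20.73
tool_pos: [0.5734, 0.0004, 0.1862]
tcp_rot: [3.138, 0.043, 0.008]
wrist_force: [0.4, 0.7, -0.5]
width: 0.604
grip_force: 0.0
```

```bash
python3 - <<'E'
from h import *
for _ in range(3): s,p=wrist()
rd()
q=read_camera('scene')
a=cv2.resize(p['color'][60:360,80:380],(400,400),interpolation=cv2.INTER_CUBIC)
b=cv2.resize(q['color'][140:240,240:340],(400,400),interpolation=cv2.INTER_CUBIC)
save(np.hstack([a,b]),'end.png')
Tz=lambda yj:np.array([.5893-.0163*0-(yj+.056)*.0291,.0124+(yj+.056)])
print('px knob top if seated',proj(p,[*Tz(-.0037),.084]),'if on rail',proj(p,[*Tz(-.0037),.0915]))
E
```

```text
t 20.8833 [0.5722 0.0041 0.1831] foot z 0.1443 jig-dx -0.02 jig-y -0.0637 F [ 0.1  0.3 -0.4] M [ 0.03 -0.02 -0.04]
px knob top if seated [201.81189039 194.5733607 ] if on rail [199.666862   196.62686111]
```

View pics/end.png

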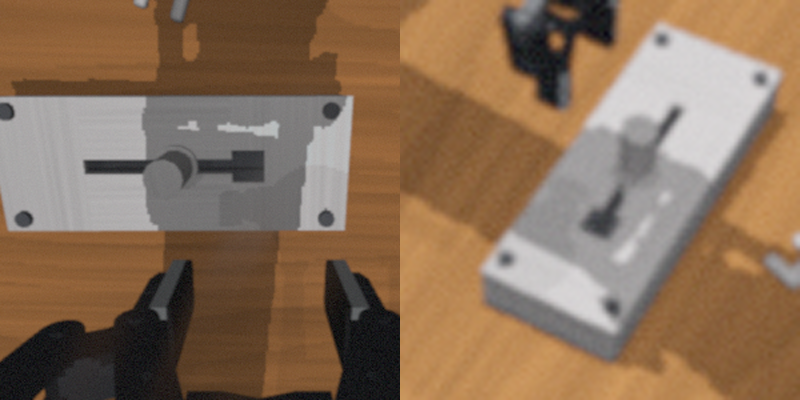

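The pin stands upright in the slot. Its knob top is at wrist pixel (202,193), matching the seated prediction (202,195), and the gripper is clear. Handing in.

```bash
python3 -c "
from workcell import workorder
print(workorder.finish_job())"
```

```text
the job is handed in; nothing more can be done
None
```

The index pin is standing in the hidden notch at about jig y = −4 mm, with its collar down on the cover. The gripper is clear of the jig, nothing else was moved as far as I saw, and the job was handed in at about 21 s with no verdict returned.

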